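Sweep the carrot stubs off the mandoline slicer

ROBOT

A 7-joint arm with a two-finger parallel gripper is mounted at the origin on the work surface. World frame = base frame: x ahead of the robot, y to its left, z up, the work surface at z = 0. Lengths are in m, angles in rad, forces in N, time in s.
With the tool pointing down it reaches from about 0.425 to 0.875 m from the base axis. Payload 9.9 kg.
Tool frame: the origin (TCP) lies on the mounting face of the last link; the fingertips stand 173 mm ahead of it and the grasp point (between the pads) lies 155 mm ahead of it; z points along the fingers, y is the line along which they close (so a half turn about z gives the same grasp; the last joint's range is limited). The gripper opens to 85 mm and grips with 20 to 120 N. Pads are 22 mm wide; open, the fingers measure 114 mm over their backs; the gripper's body (76 mm by 85 mm) begins 54 mm behind the grasp point. The pads swing forward as they close: fully open they stand 13 mm farther back than shut.
Start: joints at [-1.19, 0.576, 0.025, 1.437, -0.015, 1.129, -0.057], TCP at [0.303, 0.603, 0.405] pointing down, gripper open.
Joint ranges: [-2.76, 2.76], [-0.34, 2.15], [-1.52, 1.57], [0.19, 2.46], [-1.09, 4.23], [0.17, 1.99], [-2.82, 2.82]. Speed limits (rad/s): [2.22, 2.22, 3.01, 3.01, 3.14, 3.14, 3.14].

INTERFACE

Orientations are given as a rotation vector (axis times angle).
In Python, from plant import arm gives the robot as it stands. The module is installed in compiled form; this text tells all that it offers.
- The arm moves only by the shell command python3 -m creep 'ROWS' [FORCE]. ROWS is JSON, a list that holds one entry, the list of rows, each a list of 5 numbers: the shift along the world's x, y, z normalised to -1 to 1, where 1 is 3 cm, then the turn about the world's z normalised to -1 to 1, where 1 is 5 degrees, then the opening, from 0 (shut) to 1 (fully open). A call has 1 to 5 rows; each row shifts and turns the commanded pose from where the row before left it; what a row does not reach is not made up. A row lasts 1/12 s, in which the tool goes at most 41.7 mm and 7.16 degrees, less where a joint would pass 70% of its speed; a pose out of reach is approached as far as the arm can. A call with a number of a shift or a turn outside -1 to 1 is refused whole. A call with a gripper value outside its range is refused whole. The fingers move at their own pace and stop on an object; FORCE is the grip in N (left out, the last holds). Time passes only in rows, so rows that do not move let the fingers close. It gives the time, the measured TCP pose, the force, the opening and the grip force at its end, in the units of the state.
- arm.get_state(): the state, without advancing time (a new reading comes with each control period).
- arm.get_image(name): name is "side" or "top"; returns the picture (400x640x3 uint8, red, green, blue); there is no depth.
- arm.calibration(name): a dict with "fx", "fy", "cx", "cy" (pixels), "rvec" (rotation vector, rad) and "tvec" (3), from world to camera coordinates, as OpenCV has them. Camera axes: x right, y down, z forward; pixel columns grow to the right and rows downward; lengths in m; the calibration is good to about 2 mm. A picture is of the moment at which its call begins. calibration takes no time and is no camera call.
- arm.job_done(): hands the job in; it is judged then, once.
Trained networks look in the newest picture that a camera, given by its name, has taken for a name from the list of things; names that differ only in an ending like _2 or _b are one class to them, and where a whole thing is asked for, a point or a joint stands for the part that bears it (a point fixed in the world has none). Each returns a list of dicts, best first, with "p" (0 to 1); they miss things now and then, are a little off and sometimes report something else, mostly with a low value. They report only what shows in the picture. A call takes as long as a camera call.
- arm.cut_out(target, camera): "pixels" (400x640 bool, what is visible of it) and "box" ([centre column, centre row, width, height] in pixels, round what is visible of it).
- arm.pinpoint(target, camera): "location" ([column, row] in pixels: a listed point, or the origin of a listed thing).
The state is a dict: "time": time; "joint_pos": joint angles; "joint_vel": joint speeds; "joint_efforts": joint torques, N m; "tool_pos": TCP position; "tool_rot": TCP orientation; "contact_force": force on the tool from outside, world axes, zero at the start; "wrist_torque": the same for the moment, N m; "width": finger opening in m; "grasp_force": force on a finger pad.
Only numpy, scipy, OpenCV 4.12 (cv2) and the standard library are available. Lean on these libraries where they do the work, as an engineer would, in place of code of your own. Each camera call takes 0.05 s, during which the arm holds its last target. There are 200 camera calls.

TASK

Slide the slicer's food carriage by its red knob right up to its stop at the top of the ramp; then take the counter brush and, holding it flat to the sloping bed, sweep all three carrot stubs down the ramp and off its foot into the steel scrap tray, without touching the stubs with the fingers. Lay the brush back in its white caddy, bristles down, and slide the carriage down again and leave it parked with its deck covering the blade. Leave the whole carrots, the peeler, the salt bowl and the scrap tray where they stand.

Things in the scene. Friction and masses are not known exactly. Their poses are not given: they have to be found in the camera images.
- slicer: Sloping bed (ramp) of a steel mandoline slicer, fixed. Origin: centre of the bed surface, 143 mm above the counter. x = across (away from the robot), y = up the slope (24 degrees), z = square to the bed. Bed 400 mm long (y -200 foot, +200 top), 118 wide, smooth and flush, between side rails 8 mm thick that stand 14 mm above it. A black hand grip closes the top end.
- bed_foot (a point): Middle of the open lower edge of the bed, y = -200, 62 mm above the counter; it hangs 15 to 30 mm inside the near edge of the scrap tray. Axes as the slicer's.
- blade (a point): Centre of the bright slanting blade strip (16 mm wide, 121 mm across, turned 9 degrees), flush in the bed, 30 mm downhill of the bed's centre. Axes as the slicer's.
- carriage (a joint): Food carriage: black deck on the side rails, 136 mm across, 95 along the ramp, underside 32 and top 38 mm above the bed (it passes over the stubs). Slides along the slope; m: 0 at the lower stop (deck centre at slicer y = -130), 0.27 at the upper stop (y = +140), 0.10 with the deck centred over the blade. It stays where it is left; pushing takes about 4 N.
- carriage_knob (a point): Grip point of the carriage: on the axis of the upright red knob (32 mm in diameter, 40 tall, square to the bed, mid-deck), 28 mm above the deck and 12 mm below the knob's top, 66 mm above the bed. Axes as the slicer's.
- brush: Wooden counter brush, loose, about 0.13 kg. Origin: centre of the head at the bristle tips. x runs from the handle to the head, z from the bristles up. Bristles (stiff) 90 mm along x, 30 along y, 28 high; head block on top 96 x 36 mm, z 28 to 42. Straight handle 22 mm wide (y) and 20 mm thick (z 28 to 48), from x = -46 to x = -188.
- brush_grip (a point): Where to hold the brush: middle of the handle's section, 100 mm behind the head's centre (x) and 38 mm above the bristle tips (z). Axes as the brush's.
- caddy: White open tray, fixed, in which the brush head stands bristles down with the handle out over the low wall on the robot's side (-x). Origin: centre of the underside. Outside 122 (x) x 62 (y) x 20 mm high, wall and floor 3 mm; the head has 13 mm of play each way along x and y. The brush lies in it near its centre, x axes alike, origin 3 mm above the caddy's.
- scrap_tray: Shallow steel tray, loose, 0.6 kg, under the foot of the ramp. Origin: centre of the underside. Outside 180 (x) x 190 (y) x 45 mm high, wall and floor 3 mm, rim 5 mm wider all round.
- stub_orange: Orange carrot stub, loose, about 14 g, standing on the sloping bed on its flat cut face, held only by friction. 28 mm across, 21 mm high. Origin: centre of the cut face.
- stub_yellow: Yellow carrot stub, as the orange one: 27 mm across, 20 mm high.
- stub_purple: Purple carrot stub, as the orange one: 26 mm across, 22 mm high.
- carrot_yellow: Whole yellow carrot lying on the counter, loose, 170 mm long along its x, 36 mm thick. Origin: under its middle. To be left alone.
- carrot_purple: Whole purple carrot lying on the counter, loose, 180 mm long along its x, 34 mm thick. Origin: under its middle. To be left alone.
- peeler: Steel peeler lying on the counter, loose, 180 mm long along its x, 17 mm thick. Origin: under its middle. To be left alone.
- salt_bowl: White salt bowl, loose, 68 mm across, 42 mm high. Origin: centre of its underside. To be left alone.

How it is judged:
On the way, in this order (a step that is already met when the one before it is completed fails the run):
1. the carriage stands at its upper stop (within 12 mm) (value of joint carriage above 0.258 m), for 0.2 s.
2. the brush is on the bed: head between the rails, bristle tips within 12 mm of the bed, flat to it within 15 degrees (x of brush in the frame of slicer between -0.03 and 0.03 m and y of brush in the frame of slicer between -0.2 and 0.2 m and z of brush in the frame of slicer below 0.012 m and angle between the z axis of brush and the z axis of slicer, either way round below 0.262 rad and value of joint carriage above 0.24 m), for 0.2 s.
3. all three stubs lie in the scrap tray (x of stub_orange in the frame of scrap_tray between -0.088 and 0.088 m and y of stub_orange in the frame of scrap_tray between -0.093 and 0.093 m and z of each of stub_orange, stub_yellow, stub_purple in the frame of scrap_tray below 0.035 m and x of stub_yellow in the frame of scrap_tray between -0.088 and 0.088 m and y of stub_yellow in the frame of scrap_tray between -0.093 and 0.093 m and x of stub_purple in the frame of scrap_tray between -0.088 and 0.088 m and y of stub_purple in the frame of scrap_tray between -0.093 and 0.093 m), for 0.2 s.
At the end, for the whole second after the job is handed in: All three stubs lie at rest in the scrap tray; the brush lies at rest in its caddy, bristles down, within 24 mm lengthways and 20 mm sideways of its centre; the carriage's deck covers the blade (its centre within 28 mm of the blade's) (all of step 3 and x of brush in the frame of caddy between -0.024 and 0.024 m and y of brush in the frame of caddy between -0.02 and 0.02 m and z of brush in the frame of caddy below 0.012 m and angle between brush's own z axis and vertical below 0.15 rad and value of joint carriage between 0.072 and 0.128 m and linear speed of each of stub_orange, stub_yellow, stub_purple, brush below 0.02 m/s); the robot touches nothing.
It fails at once if the fingers or arm touch a stub (over 0.5 N) (contact force between any of the fingers, the arm and stub_orange above 0.5 N or contact force between any of the fingers, the arm and stub_yellow above 0.5 N or contact force between any of the fingers, the arm and stub_purple above 0.5 N).
It fails at once if a whole carrot, the peeler or the salt bowl is moved more than 25 mm (distance of any of carrot_yellow, carrot_purple, peeler, salt_bowl from where it was at the start of the episode above 0.025 m).
It fails at once if the scrap tray is moved more than 25 mm (distance of scrap_tray from where it was at the start of the episode above 0.025 m).
It also fails if it takes over 72 s, if anything falls off the work surface, if the arm or the gripper's body presses on something with over 40 N, if the wrist force passes 120 N, or if a joint passes its speed limit or range.

## Working session

There is one attempt and no reset: what is moved stays moved. The work goes in short steps, Python scripts to look and compute and a shell command to move; the robot and the scene stay as the last step left them, time stands still between calls to the robot, and variables do not carry over. Pictures are saved under pics/ and viewed, at most 10 in all, crops included, and the job is handed in when it is done.

```bash
mkdir -p pics
cat > h.py <<'E'
import numpy as np, cv2
from plant import arm
def cal(n):
    c=arm.calibration(n);K=np.array([[c['fx'],0,c['cx']],[0,c['fy'],c['cy']],[0,0,1.]])
    R=cv2.Rodrigues(np.array(c['rvec'],float))[0];return K,R,np.array(c['tvec'],float)
def ray(n,px):
    K,R,t=cal(n);d=R.T@np.linalg.solve(K,[px[0],px[1],1.]);return -R.T@t,d
def onz(n,px,z):
    o,d=ray(n,px);return o+d*(z-o[2])/d[2]
def proj(n,p):
    K,R,t=cal(n);q=K@(R@np.array(p,float)+t);return q[:2]/q[2]
def tri(pts):
    A=np.zeros((3,3));b=np.zeros(3)
    for n,px in pts.items():
        o,d=ray(n,px);d/=np.linalg.norm(d);M=np.eye(3)-np.outer(d,d);A+=M;b+=M@o
    x=np.linalg.solve(A,b);return x,[np.round(proj(n,x)-px,1).tolist() for n,px in pts.items()]
E
python3 - <<'E'
from h import *
np.set_printoptions(precision=4,suppress=True)
ims={n:arm.get_image(n) for n in('side','top')}
for n in ims: cv2.imwrite(f'pics/{n}0.png',ims[n][:,:,::-1]); K,R,t=cal(n);print(n,-R.T@t,R[2],K[0,0])
for g in ['slicer','bed_foot','blade','carriage_knob','brush','brush_grip','caddy','scrap_tray','stub_orange','stub_yellow','stub_purple','carrot_yellow','carrot_purple','peeler','salt_bowl']:
    P={}
    for n in ims:
        r=arm.pinpoint(g,n)
        if r: P[n]=r[0]['location'];print(g,n,np.round(r[0]['location'],1),round(r[0]['p'],2),len(r))
    if len(P)==2: x,e=tri(P);print('   ->',x,e)
s=arm.get_state();print(s['time'],s['tool_pos'],s['tool_rot'],s['width'],s['contact_force'])
E
```

```text
side [0.3792 0.5746 0.8412] [ 0.2076 -0.6163 -0.7597] 397.1690781829381
top [ 0.5221 -0.022   1.2054] [ 0.0675 -0.0143 -0.9976] 383.3400200453663
slicer side [283.2 238.5] 0.71 1
slicer top [258.3 195.3] 0.79 1
   -> [0.6095 0.1432 0.1379] [[0.5, 0.1], [-0.1, -0.4]]
bed_foot top [324.8 190.9] 0.92 1
blade side [288.7 226.9] 0.92 1
blade top [269.5 193. ] 0.62 1
   -> [0.6135 0.1112 0.1375] [[-0.9, -0.1], [0.2, 0.7]]
carriage_knob side [298.8 190. ] 0.8 1
carriage_knob top [303.9 189.3] 0.95 1
   -> [0.6256 0.0155 0.1529] [[0.0, 0.0], [-0.0, -0.0]]
brush side [358.8 138.6] 0.6 2
brush top [429.9 206.7] 0.7 2
   -> [ 0.5867 -0.3792 -0.001 ] [[-1.3, -0.1], [0.3, 1.3]]
brush_grip side [391.8 140.7] 0.97 1
brush_grip top [429.2 248.9] 0.73 1
   -> [ 0.4682 -0.361   0.0413] [[2.7, 0.1], [-0.6, -2.7]]
caddy side [234.9 232.4] 0.74 2
caddy top [428.6 213. ] 0.83 2
   -> [ 0.7026 -0.1789 -0.0608] [[66.3, -47.2], [-63.8, -39.6]]
scrap_tray side [310.5 190.2] 0.73 1
scrap_tray top [349.1 189.2] 0.88 1
   -> [ 0.6461 -0.121  -0.001 ] [[1.2, 0.1], [-0.3, -1.0]]
stub_orange side [301.6 232.5] 0.69
[... 281 characters left out ...]
260.4 183.1] 0.44 1
   -> [0.6434 0.1376 0.1416] [[0.5, 0.1], [-0.1, -0.4]]
carrot_yellow side [238.  233.4] 0.53 1
carrot_yellow top [289.5 144.2] 0.89 1
   -> [ 0.7867  0.0698 -0.0263] [[-1.2, -0.1], [0.3, 0.9]]
carrot_purple side [381.2 257.5] 0.62 1
carrot_purple top [303.5 261.5] 0.9 2
   -> [ 0.4101  0.0187 -0.0145] [[-1.3, -0.1], [0.2, 1.0]]
peeler side [312.4 133.5] 0.73 2
peeler top [423.8 165.5] 0.84 1
   -> [ 0.7283 -0.3604 -0.0085] [[1.6, 0.2], [-0.4, -1.6]]
salt_bowl side [211.3 322.3] 0.98 1
salt_bowl top [210.4 168.6] 0.65 1
   -> [0.7065 0.3172 0.0081] [[2.8, 0.1], [-0.8, -1.7]]
1.6 [0.3026 0.6034 0.4047] [-0.7236 -3.0571  0.0001] 0.08521732839918973 [-0.1894 -0.3184 -0.4084]
```

View pics/side0.png

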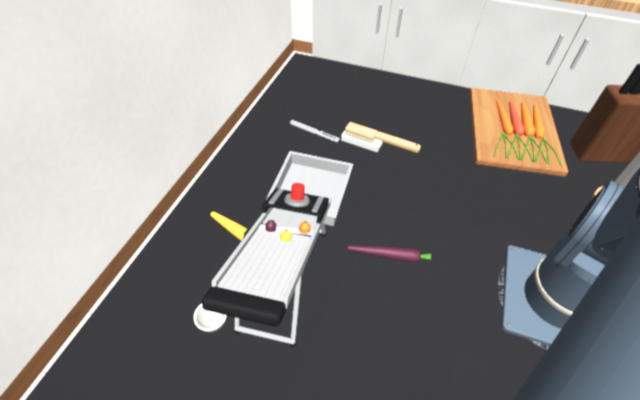

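View pics/top0.png

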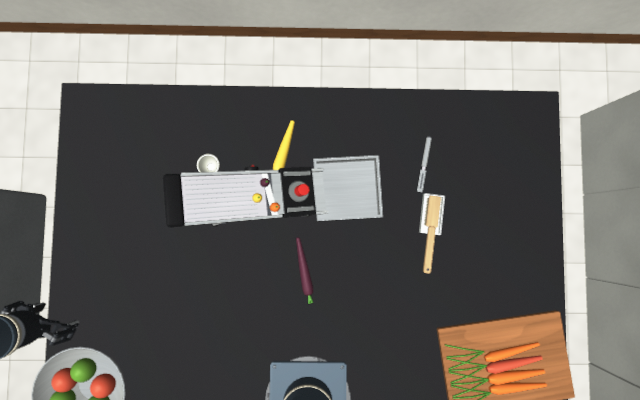

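Side view: the carriage with its red knob is low on the ramp (298,190), the stubs are around (270–305,225–237) and the brush is in its caddy (360,138). Top view: the ramp rises to image left (world +y), the tray is at (349,189) and the brush handle points towards the robot. The positions above agree with this. Next I'll work out the slicer frame.

```bash
cat >> h.py <<'E'
def frame(yaw,c):
    a=np.radians(24);Rz=cv2.Rodrigues(np.array([0,0,yaw]))[0];Rx=cv2.Rodrigues(np.array([a,0,0.]))[0];return Rz@Rx,np.array(c)
E
python3 - <<'E'
from h import *
from scipy.optimize import least_squares
np.set_printoptions(precision=4,suppress=True)
obs=[('side',[283.2,238.5],[0,0,0]),('top',[258.3,195.3],[0,0,0]),('top',[324.8,190.9],[0,-.2,0]),('side',[288.7,226.9],[0,-.03,0]),('top',[269.5,193],[0,-.03,0]),('side',[298.8,190],'k'),('top',[303.9,189.3],'k')]
def f(v):
    R,c=frame(v[0],[v[1],v[2],.143]);r=[]
    for n,px,p in obs:
        p=[0,-.13+v[3],.066] if p=='k' else p
        r+=list(proj(n,R@p+c)-px)
    return r
s=least_squares(f,[0,.61,.143,0.],loss='soft_l1');print(s.x,np.degrees(s.x[0]),np.round(f(s.x),1))
v=s.x;R,c=frame(v[0],[v[1],v[2],.143]);print('R',R)
for q in(v[3],.27,.1):print('knob',q,R@[0,-.13+q,.066]+c)
for g,a,b in(('o',[301.6,232.5],[277.2,204.6]),('y',[285.1,236.4],[255.9,195.2]),('p',[269.6,231],[260.4,183.1])):
    x,_=tri({'side':a,'top':b});print(g,R.T@(x-c))
    for n,px in(('side',a),('top',b)):
        o,d=ray(n,px);o=R.T@(o-c);d=R.T@d;print('   ',n,o-d*o[2]/d[2])
for n,b,g in(('side',[358.8,138.6],[391.8,140.7]),('top',[429.9,206.7],[429.2,248.9])):
    B=onz(n,b,.003);G=onz(n,g,.041);print('brush',n,B,G,np.degrees(np.arctan2(*(B-G)[1::-1])),np.linalg.norm((B-G)[:2]))
for n in('side','top'):
    for r in arm.pinpoint('caddy',n):print('caddy',n,r['p'],onz(n,r['location'],0))
print('tray',onz('top',[349.1,189.2],0),onz('side',[310.5,190.2],0))
# brush axis by masks
for n,z in(('top',.045),('side',.045)):
    r=arm.cut_out('brush',n)
    if r:
        m=r[0]['pixels'];p=np.argwhere(m)[:,::-1];w=np.array([onz(n,q,z)[:2] for q in p]);e=np.linalg.eigh(np.cov(w.T))[1][:,1];t=(w-w.mean(0))@e;print(n,r[0]['p'],w.mean(0),np.degrees(np.arctan2(e[1],e[0])),t.min(),t.max())
E
```

```text
[0.1135 0.6102 0.1404 0.0232] 6.503770728110811 [ 0.6 -2.4  0.6 -0.7 -0.9 -0.1 -0.9  2.4 -0.2  1.   0.2 -1.5 -0.6  0.2]
R [[ 0.9936 -0.1035  0.0461]
 [ 0.1133  0.9077 -0.4041]
 [ 0.      0.4067  0.9135]]
knob 0.023196971355181006 [0.6243 0.0168 0.1599]
knob 0.27 [0.5987 0.2408 0.2602]
knob 0.1 [0.6163 0.0865 0.1911]
o [-0.0284 -0.0553 -0.0165]
    side [-0.0319 -0.0283  0.    ]
    top [-0.0315 -0.0502  0.    ]
y [-0.0036  0.01    0.0061]
    side [-0.0029  0.0002  0.    ]
    top [-0.0013  0.0087  0.    ]
p [ 0.0327 -0.0066  0.0014]
    side [ 0.0345 -0.0085  0.    ]
    top [ 0.0318 -0.0072  0.    ]
brush side [ 0.5818 -0.3757  0.003 ] [ 0.4761 -0.3587  0.041 ] -9.137255343996086 0.10699916657018486
brush top [ 0.5905 -0.3772  0.003 ] [ 0.4602 -0.3629  0.041 ] -6.233356108166711 0.13111367817901382
caddy side 0.74 [0.7802 0.0844 0.    ]
caddy side 0.57 [ 0.5677 -0.3678  0.    ]
caddy top 0.83 [ 0.5707 -0.3738  0.    ]
caddy top 0.32 [ 0.723  -0.3537  0.    ]
tray [ 0.6428 -0.1218  0.    ] [ 0.6491 -0.1194  0.    ]
top 0.65 [ 0.5247 -0.3658] 174.37012508166006 -0.09935654811689366 0.13720763112232806
side 0.82 [ 0.5194 -0.3569] 177.32212087874748 -0.10673072763257703 0.12993885206462957
```

```bash
for i in 1; do :; done
python3 -m creep '[[[0.5,-0.95,0,-0.57,1],[0.54,-0.98,0,-0.57,1],[0.54,-0.98,0,-0.57,1],[0.54,-0.98,0,-0.57,1],[0.54,-0.98,0,-0.57,1]]]' 40
python3 -m creep '[[[0.54,-0.98,0,-0.57,1],[0.54,-0.98,0,-0.57,1],[0.54,-0.98,0,-0.57,1],[0.54,-0.98,0,-0.57,1],[0.54,-0.98,0,-0.57,1]]]'
python3 -m creep '[[[0.54,-0.98,0,-0.57,1],[0.54,-0.98,0,-0.57,1],[0.54,-0.98,0,-0.57,1],[0.54,-0.98,0,-0.57,1],[0.54,-0.98,0,-0.57,1]]]'
python3 -m creep '[[[0.54,-0.98,0,-0.57,1],[0.54,-0.98,0,-0.57,1],[0.54,-0.98,0,-0.57,1],[0.54,-0.98,0,-0.57,1],[0,0,0,0,1]]]'
```

```text
time: 2.22
tool_pos: [0.3829, 0.4559, 0.4048]
tool_rot: [1.1, 2.942, 0.0]
contact_force: [1.0, -0.3, -0.6]
width: 0.0852
grasp_force: 0.0
time: 2.63
tool_pos: [0.4639, 0.3088, 0.405]
tool_rot: [1.457, 2.783, 0.001]
contact_force: [0.8, -0.3, 0.2]
width: 0.0855
grasp_force: 0.0
time: 3.05
tool_pos: [0.5449, 0.1618, 0.4049]
tool_rot: [1.791, 2.581, 0.001]
contact_force: [0.8, 0.0, -0.5]
width: 0.0858
grasp_force: 0.0
time: 3.47
tool_pos: [0.6111, 0.0385, 0.405]
tool_rot: [2.046, 2.378, -0.003]
contact_force: [-0.6, -0.3, -0.5]
width: 0.0852
grasp_force: 0.0
```

```bash
python3 -m creep '[[[0.46,-0.75,0,-0.4,1],[0,0,-0.96,0,1],[0,0,-0.96,0,1],[0,0,-0.96,0,1],[0,0,0,0,0]]]' 40
python3 -m creep '[[[0,0,0,0,0],[0,0,0,0,0],[0,0,0,0,0],[0,0,0,0,0]]]'
```

```text
time: 3.88
tool_pos: [0.6212, 0.0237, 0.3133]
tool_rot: [-2.073, -2.353, 0.009]
contact_force: [-1.0, -0.2, -0.6]
width: 0.0756
grasp_force: 0.0
time: 4.22
tool_pos: [0.6241, 0.0232, 0.3206]
tool_rot: [2.075, 2.354, 0.006]
contact_force: [1.4, 0.5, 5.0]
width: 0.0311
grasp_force: 40.4
```

Run:
```python
from h import *
for n in('side','top'):
    im=arm.get_image(n);u,v=np.round(proj(n,[.62,.02,.2])).astype(int);c=im[max(0,v-75):v+75,max(0,u-100):u+100];cv2.imwrite(f'pics/{n}1.png',cv2.resize(c,None,fx=2,fy=2)[:,:,::-1])
a,b=cv2.imread('pics/side1.png'),cv2.imread('pics/top1.png');cv2.imwrite('pics/c1.png',np.hstack([a,b]))
```

```text
(no output)
```

View pics/c1.png

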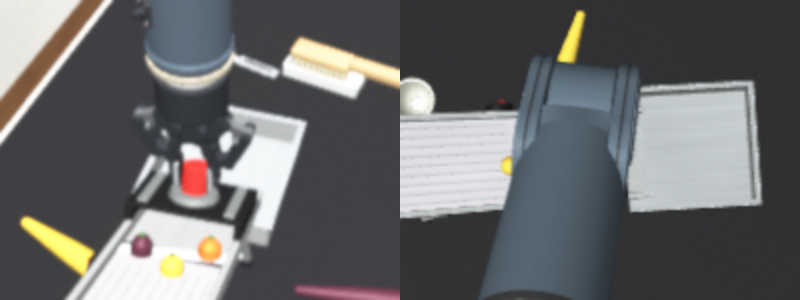

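The fingers are on the red knob (side view 195,175; width 31 mm) and the stubs are well clear uphill. Next I'll slide it up the slope.

```bash
python3 -m creep '[[[-0.05,0.42,0.19,0,0],[-0.097,0.85,0.38,0,0],[-0.097,0.85,0.38,0,0],[-0.097,0.85,0.38,0,0],[-0.097,0.85,0.38,0,0]]]'
python3 -m creep '[[[-0.097,0.85,0.38,0,0],[-0.097,0.85,0.38,0,0],[-0.097,0.85,0.38,0,0],[-0.05,0.42,0.19,0,0],[0,0,0,0,0]]]'
```

```text
time: 4.73
tool_pos: [0.6109, 0.1372, 0.3717]
tool_rot: [2.076, 2.351, 0.003]
contact_force: [8.7, -4.9, -1.8]
width: 0.0311
grasp_force: 42.9
time: 5.15
tool_pos: [0.6, 0.2293, 0.4131]
tool_rot: [2.072, 2.357, 0.009]
contact_force: [2.9, -0.6, 7.0]
width: 0.0303
grasp_force: 44.0
```

```bash
python3 -m creep '[[[-0.04,0.35,0.16,0,0],[-0.03,0.25,0.11,0,0],[0,0,0,0,0]]]'
python3 -m creep '[[[-0.03,0.2,0.09,0,0],[0,0,0,0,0],[0,0,0,0,0]]]'
```

```text
time: 5.4
tool_pos: [0.5985, 0.2442, 0.4195]
tool_rot: [2.075, 2.353, 0.003]
contact_force: [4.9, -3.9, 4.9]
width: 0.0304
grasp_force: 44.3
time: 5.65
tool_pos: [0.5987, 0.2456, 0.4198]
tool_rot: [2.079, 2.344, -0.006]
contact_force: [12.7, -14.6, -12.5]
width: 0.0309
grasp_force: 44.1
```

```bash
python3 -m creep '[[[0,0,0,0,1],[0,0,0,0,1],[0,0,0,0,1],[0,0,0.9,0,1],[0,0,0.9,0,1]]]'
python3 -m creep '[[[-0.2,-0.5,0,-0.99,1],[-0.2,-0.96,0,-0.99,1],[-0.2,-0.96,0,-0.99,1],[-0.2,-0.96,0,-0.99,1],[-0.2,-0.96,0,-0.99,1]]]'
python3 -m creep '[[[-0.2,-0.96,0,-0.99,1],[-0.2,-0.96,0,-0.99,1],[-0.2,-0.96,0,-0.99,1],[-0.2,-0.96,0,-0.99,1],[-0.2,-0.96,0,-0.99,1]]]'
python3 -m creep '[[[-0.2,-0.96,0,-0.99,1],[-0.2,-0.96,0,-0.99,1],[-0.2,-0.96,0,-0.99,1],[-0.2,-0.96,0,-0.99,1],[-0.2,-0.96,0,-0.99,1]]]'
python3 -m creep '[[[-0.2,-0.96,0,-0.99,1],[-0.2,-0.96,0,-0.99,1],[-0.2,-0.96,-0.5,-0.99,1],[-0.2,-0.96,-0.9,-0.99,1],[-0.2,-0.96,-0.9,-0.99,1]]]'
python3 - <<'E'
from h import *
s=arm.get_state();print(s['tool_pos'],s['tool_rot'],s['joint_pos'])
for n in('side','top'):
    im=arm.get_image(n);cv2.imwrite(f'pics/{n}2.png',im[:,:,::-1])
    for g in('brush','brush_grip','caddy','carriage_knob'):
        for r in arm.pinpoint(g,n)[:1]:
            p=r['location'];z=dict(brush=.003,brush_grip=.041,caddy=0,carriage_knob=.26)[g];print(g,n,round(r['p'],2),np.round(p,1),onz(n,p,z))
E
```

```text
time: 6.07
tool_pos: [0.5958, 0.2517, 0.474]
tool_rot: [-2.074, -2.357, 0.004]
contact_force: [1.6, 0.1, 0.9]
width: 0.0858
grasp_force: 0.0
time: 6.48
tool_pos: [0.5658, 0.1201, 0.4748]
tool_rot: [-2.536, -1.853, -0.001]
contact_force: [0.7, -0.2, -0.8]
width: 0.0854
grasp_force: 0.0
time: 6.9
tool_pos: [0.5359, -0.024, 0.4749]
tool_rot: [-2.874, -1.266, -0.002]
contact_force: [-0.1, 0.1, 0.6]
width: 0.0854
grasp_force: 0.0
time: 7.32
tool_pos: [0.5061, -0.1679, 0.4749]
tool_rot: [-3.079, -0.621, -0.002]
contact_force: [0.2, -0.7, -0.7]
width: 0.0852
grasp_force: 0.0
time: 7.73
tool_pos: [0.4767, -0.3121, 0.4055]
tool_rot: [3.141, -0.053, 0.005]
contact_force: [-0.0, 1.7, -0.2]
width: 0.0856
grasp_force: 0.0
[ 0.47668704 -0.31208529  0.40552358] [ 3.14101649 -0.05255676  0.00493168] [-0.02042236  0.53804339  0.83284572  1.74039191 -0.45118019  1.06277459
 -0.6374482 ]
brush side 0.95 [362.2 139.8] [ 0.57003095 -0.37394739  0.003     ]
brush_grip side 0.56 [392.  139.8] [ 0.47648923 -0.36289748  0.041     ]
caddy side 0.76 [360.4 140.3] [ 5.75431429e-01 -3.73015994e-01  1.11022302e-16]
carriage_knob side 0.92 [262.9 243.4] [0.59954914 0.24001688 0.26      ]
brush top 0.58 [431.4 210. ] [ 0.58013458 -0.38185022  0.003     ]
brush_grip top 0.6 [428.3 248.2] [ 0.46223489 -0.3602095   0.041     ]
caddy top 0.91 [430.2 214.8] [ 0.56505932 -0.37883376  0.        ]
carriage_knob top 0.62 [211.4 167.2] [0.66686401 0.24141936 0.26      ]
```

```bash
python3 -m creep '[[[-0.08,-0.83,-0.3,-1,1],[-0.08,-0.83,-0.7,-0.1,1],[0,0,-1,0,1],[0,0,-1,0,1],[0,0,-1,0,1]]]' 40
python3 -m creep '[[[0,0,-1,0,1],[0,0,-1,0,1],[0,0,-0.6,0,1],[0,0,-0.35,0,1],[0,0,0,0,1]]]'
python3 -m creep '[[[0,0,0,0,0],[0,0,0,0,0],[0,0,0,0,0],[0,0,0,0,0],[0,0,0,0,0]]]'
python3 - <<'E'
from h import *
im=arm.get_image('side')
u,v=np.round(proj('side',[.52,-.36,.1])).astype(int);cv2.imwrite('pics/side3.png',cv2.resize(im[max(0,v-80):v+70,u-100:u+100],None,fx=3,fy=3)[:,:,::-1])
print(arm.get_state()['wrist_torque'])
E
```

```text
time: 8.65
tool_pos: [0.4721, -0.361, 0.2847]
tool_rot: [3.135, -0.198, 0.002]
contact_force: [0.3, 0.2, -0.1]
width: 0.0852
grasp_force: 0.0
time: 9.07
tool_pos: [0.4719, -0.3603, 0.1952]
tool_rot: [-3.134, 0.198, 0.003]
contact_force: [-0.7, 0.8, 0.1]
width: 0.0853
grasp_force: 0.0
time: 9.48
tool_pos: [0.472, -0.3612, 0.1977]
tool_rot: [3.135, -0.199, 0.002]
contact_force: [0.7, 0.4, 0.1]
width: 0.0256
grasp_force: 0.0
[ 0.26858839 -0.15184559  0.10370443]
```

View pics/side3.png

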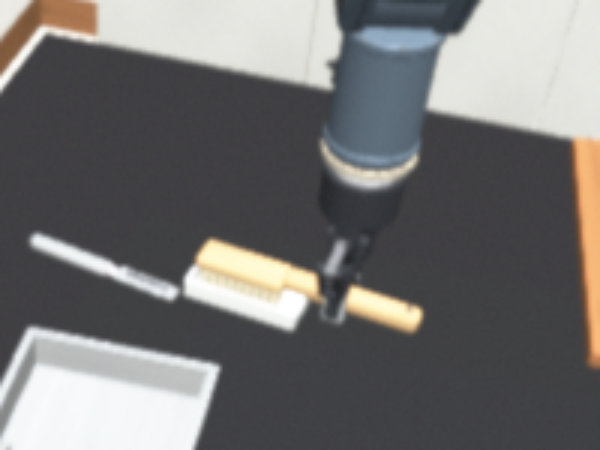

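The pads straddle the handle correctly (335,290) and the closing is nearly finished. Next I'll finish closing, lift, and turn the brush to point uphill. That lets it pivot in the pads and lie flat on the bed below the stubs.

```bash
python3 -m creep '[[[0,0,0,0,0],[0,0,0,0,0],[0,0,0.4,0,0],[0,0,0.8,0,0],[0,0,1,0,0]]]' 50
python3 -m creep '[[[0,0,1,0,0],[0.1,0.15,1,0.5,0],[0.26,0.42,0.8,1,0],[0.26,0.42,0.2,1,0],[0.26,0.42,0,1,0]]]'
python3 -m creep '[[[0.26,0.42,0,1,0],[0.26,0.42,0,1,0],[0.26,0.42,0,1,0],[0.26,0.42,0,1,0],[0.26,0.42,0,1,0]]]'
python3 -m creep '[[[0.26,0.42,0,1,0],[0.26,0.42,0,1,0],[0.26,0.42,0,1,0],[0.26,0.42,0,1,0],[0.26,0.42,0,1,0]]]'
python3 -m creep '[[[0.26,0.42,0,1,0],[0.26,0.42,0,1,0],[0.26,0.42,0,1,0],[0.26,0.42,0,1,0],[0.26,0.42,0,1,0]]]'
python3 - <<'E'
from h import *
s=arm.get_state();print(s['tool_pos'],s['tool_rot'],s['wrist_torque'],s['joint_pos'][6])
im=arm.get_image('side')
u,v=np.round(proj('side',[.62,-.05,.1])).astype(int);cv2.imwrite('pics/side4.png',cv2.resize(im[max(0,v-95):v+95,u-120:u+120],None,fx=3,fy=3)[:,:,::-1])
E
```

```text
time: 9.95
tool_pos: [0.4712, -0.3605, 0.2625]
tool_rot: [-3.133, 0.2, 0.006]
contact_force: [0.9, 0.5, -0.2]
width: 0.0214
grasp_force: 49.1
time: 10.37
tool_pos: [0.4983, -0.3189, 0.3558]
tool_rot: [3.126, 0.285, 0.004]
contact_force: [0.0, -0.5, -2.3]
width: 0.0215
grasp_force: 49.3
time: 10.78
tool_pos: [0.5371, -0.2552, 0.3533]
tool_rot: [2.992, 0.956, -0.001]
contact_force: [-0.3, -0.3, -1.6]
width: 0.0208
grasp_force: 49.2
time: 11.2
tool_pos: [0.5761, -0.1923, 0.3533]
tool_rot: [2.715, 1.581, -0.001]
contact_force: [0.1, -0.0, -1.4]
width: 0.0209
grasp_force: 49.2
time: 11.62
tool_pos: [0.6151, -0.1294, 0.3533]
tool_rot: [2.308, 2.131, -0.002]
contact_force: [0.6, 0.0, -1.6]
width: 0.021
grasp_force: 49.2
[ 0.61512527 -0.12941033  0.35326313] [ 2.30818698e+00  2.13099009e+00 -1.75880793e-03] [-0.06155238  0.00757534 -0.03774959] 0.2683117434917285
```

View pics/side4.png

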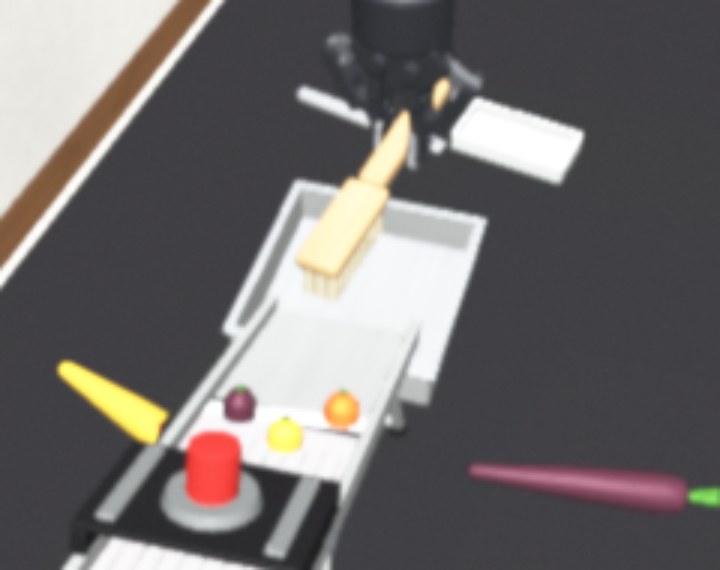

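Picture: brush held level above the tray, head uphill, clear of the stubs. The empty caddy is at (515,140), and the carriage is clear of the stubs. Next I'll turn the rest of the way and press down.

```bash
python3 -m creep '[[[0.26,0.37,0,0.8,0],[0.26,0.37,0,0.8,0],[0.23,0.33,-0.5,0.6,0],[0,0,-1,0,0],[0,0,-0.7,0,0]]]' 25
python3 -m creep '[[[0,0,-0.3,0,0],[0,0,-0.3,0,0],[0,0,-0.3,0,0],[0,0,-0.3,0,0],[0,0,-0.3,0,0]]]'
python3 -m creep '[[[0,0,-0.1,0,0],[0,0,-0.1,0,0],[0,0,0,0,0]]]'
python3 - <<'E'
from h import *
s=arm.get_state();print(s['tool_pos'],s['tool_rot'],s['wrist_torque'])
im=arm.get_image('side')
u,v=np.round(proj('side',[.62,-.05,.1])).astype(int);cv2.imwrite('pics/side5.png',cv2.resize(im[max(0,v-95):v+95,u-120:u+120],None,fx=3,fy=3)[:,:,::-1])
E
```

```text
time: 12.08
tool_pos: [0.6379, -0.0976, 0.2862]
tool_rot: [2.097, 2.338, -0.0]
contact_force: [1.1, -5.9, 2.7]
width: 0.0211
grasp_force: 50.1
time: 12.5
tool_pos: [0.6378, -0.0981, 0.2419]
tool_rot: [2.098, 2.337, 0.001]
contact_force: [0.4, -1.7, 1.4]
width: 0.0213
grasp_force: 51.8
time: 12.75
tool_pos: [0.6377, -0.0973, 0.2354]
tool_rot: [-2.097, -2.338, -0.0]
contact_force: [0.1, -1.5, 1.1]
width: 0.0212
grasp_force: 52.0
[ 0.63766813 -0.09728883  0.23538808] [-2.09685419e+00 -2.33836459e+00 -9.04680618e-05] [-0.01816391 -0.16711031 -0.10008628]
```

View pics/side5.png

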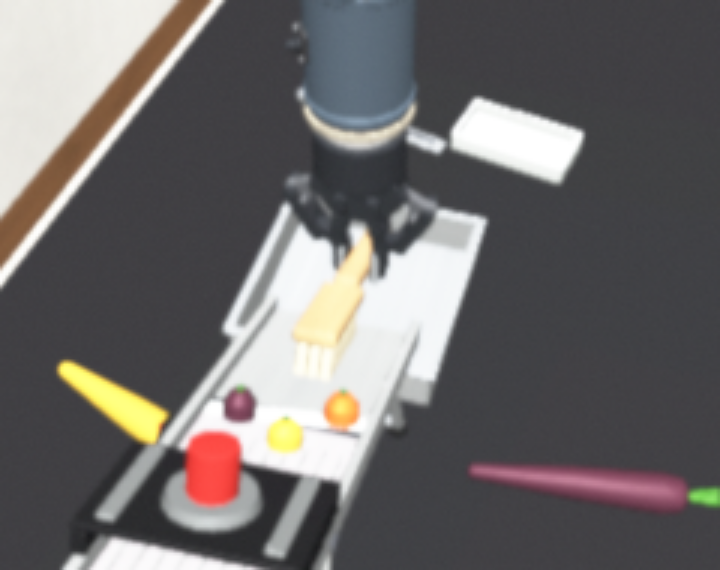

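```bash
python3 -m creep '[[[0,0,-0.12,0,0],[0,0,0,0,0]]]'
python3 -m creep '[[[0,0,-0.12,0,0],[0,0,0,0,0],[0,0,0,0,0]]]'
```

```text
time: 12.97
tool_pos: [0.6379, -0.0976, 0.2325]
tool_rot: [2.097, 2.339, 0.001]
contact_force: [-0.2, -1.3, 4.5]
width: 0.0208
grasp_force: 53.1
time: 13.22
tool_pos: [0.6379, -0.0979, 0.2292]
tool_rot: [2.097, 2.338, 0.001]
contact_force: [-0.6, -2.6, 4.4]
width: 0.0211
grasp_force: 53.8
```

Force rose to 4.5 N, so the brush is flat on the bed. It is now pitched 24° in the pads, so I'll level it by pressing its tail on the fixed near rail with the head pointing towards the robot. After that I'll turn it across the bed.

```bash
python3 -m creep '[[[0,0,0.6,0,0],[0,0,1,0,0],[0,0,1,0,0],[0,0,1,0,0],[0,0,0.9,0,0]]]' 50
python3 -m creep '[[[-0.27,0.15,0,1,0],[-0.27,0.15,0,1,0],[-0.27,0.15,0,1,0],[-0.27,0.15,0,1,0],[-0.27,0.15,0,1,0]]]'
python3 -m creep '[[[-0.27,0.15,0,1,0],[-0.27,0.15,0,1,0],[-0.27,0.15,0,1,0],[-0.27,0.15,0,1,0],[-0.27,0.15,0,1,0]]]'
python3 -m creep '[[[-0.27,0.15,0,1,0],[-0.27,0.15,0,1,0],[-0.27,0.15,0,1,0],[-0.27,0.15,0,1,0],[-0.27,0.15,0,1,0]]]'
python3 -m creep '[[[-0.27,0.15,0,1,0],[-0.27,0.15,0,1,0],[-0.27,0.15,0,1,0],[0,0,0,0,0]]]'
python3 - <<'E'
from h import *
s=arm.get_state();print(s['tool_pos'],s['tool_rot'],s['wrist_torque'],s['joint_pos'])
im=arm.get_image('side')
u,v=np.round(proj('side',[.5,0,.15])).astype(int);cv2.imwrite('pics/side6.png',cv2.resize(im[max(0,v-95):v+95,u-120:u+120],None,fx=3,fy=3)[:,:,::-1])
E
```

```text
time: 13.63
tool_pos: [0.6374, -0.0971, 0.3651]
tool_rot: [-2.096, -2.339, -0.0]
contact_force: [-0.1, 0.9, -1.2]
width: 0.0212
grasp_force: 52.7
time: 14.05
tool_pos: [0.5965, -0.0743, 0.3634]
tool_rot: [-1.534, -2.741, 0.0]
contact_force: [0.1, -0.7, -2.0]
width: 0.0212
grasp_force: 52.8
time: 14.47
tool_pos: [0.5559, -0.0519, 0.3634]
tool_rot: [-0.904, -3.008, -0.0]
contact_force: [0.1, -0.1, -1.6]
width: 0.0213
grasp_force: 52.8
time: 14.88
tool_pos: [0.5154, -0.0295, 0.3635]
tool_rot: [-0.232, -3.132, -0.0]
contact_force: [-0.1, -0.7, -1.6]
width: 0.0211
grasp_force: 52.8
time: 15.22
tool_pos: [0.4903, -0.0156, 0.3635]
tool_rot: [0.18, -3.135, -0.001]
contact_force: [-1.1, 0.2, -1.3]
width: 0.0211
grasp_force: 52.8
[ 0.49030986 -0.01559228  0.36351268] [ 1.79780412e-01 -3.13471589e+00 -8.80922705e-04] [ 0.02214456 -0.03343554 -0.03536255] [ 0.03856669  0.35324434 -0.13831306  1.9656086   0.06392345  0.82856891
  1.55074785]
```

View pics/side6.png

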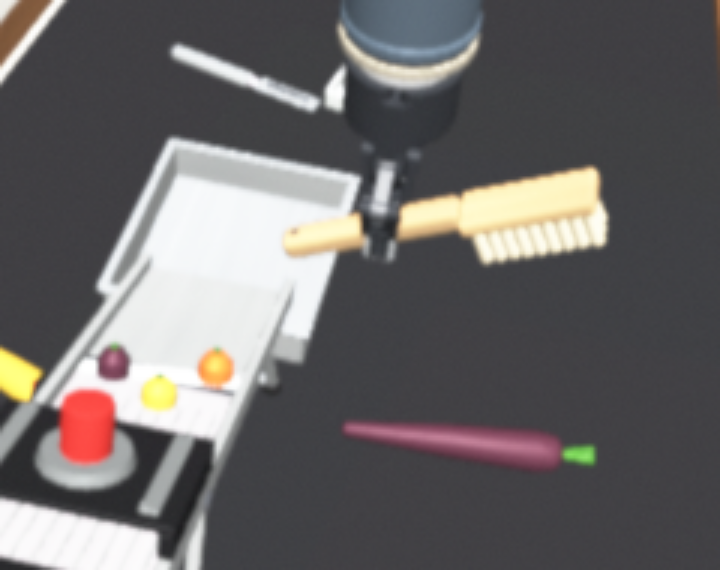

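The brush is held head-up towards the robot, with its tail over the near rail (290,240) and clear of the stubs. Next I'll press the tail down.

```bash
python3 -m creep '[[[0,0,-0.8,0,0],[0,0,-0.4,0,0],[0,0,-0.4,0,0],[0,0,-0.4,0,0],[0,0,-0.4,0,0]]]' 25
python3 -m creep '[[[0,0,-0.4,0,0],[0,0,-0.4,0,0],[0,0,-0.3,0,0],[0,0,0,0,0]]]'
python3 - <<'E'
from h import *
s=arm.get_state();print(s['tool_pos'],s['tool_rot'],s['contact_force'])
im=arm.get_image('side')
u,v=np.round(proj('side',[.5,0,.15])).astype(int);cv2.imwrite('pics/side7.png',cv2.resize(im[max(0,v-95):v+95,u-120:u+120],None,fx=3,fy=3)[:,:,::-1])
E
```

```text
time: 15.68
tool_pos: [0.4913, -0.0171, 0.2909]
tool_rot: [0.164, -3.134, 0.001]
contact_force: [-17.5, -3.2, 16.4]
width: 0.0217
grasp_force: 54.5
time: 16.02
tool_pos: [0.4883, -0.0176, 0.2559]
tool_rot: [0.164, -3.125, 0.002]
contact_force: [-13.7, -3.1, -0.9]
width: 0.0214
grasp_force: 52.2
[ 0.48825724 -0.01760146  0.25588842] [ 1.63608025e-01 -3.12509491e+00  1.93688676e-03] [-13.6565326   -3.12876576  -0.9493741 ]
```

View pics/side7.png

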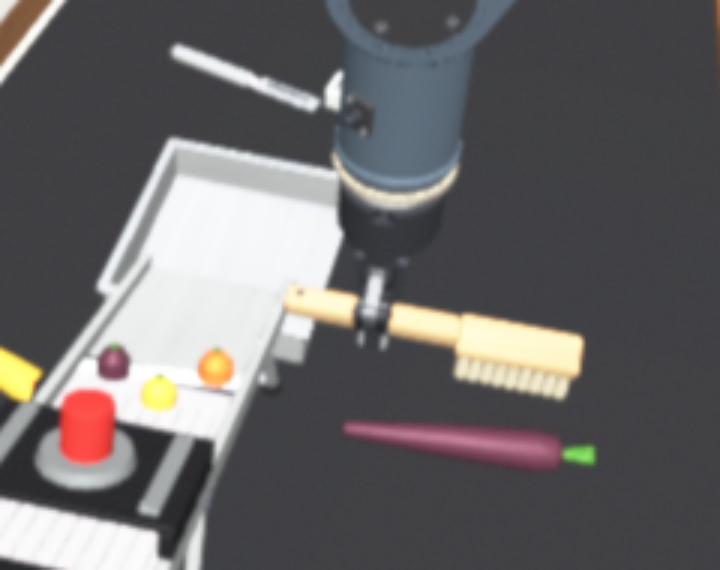

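The brush looks close to level, with the tail end at the rail (290,297). I'll check its pitch and any slip against projections.

Run:
```python
from h import *
from scipy.optimize import least_squares
u,v=np.round(proj('side',[.5,0,.15])).astype(int);off=np.array([u-120,max(0,v-95)])
# handle axis tail end, head/handle joint top, head end top centre, bristle far bottom (approx) in crop px
ob=[([-.188,0,.038],(288,298)),([-.046,0,.043],(460,328)),([.048,0,.042],(578,355)),([.045,.015,0.0],(562,396)),([-.045,.015,0],(460,378))]
g=np.array([.4882,-.0176,.1009])
def f(p):
    yaw,pit,sl,dz=p;R=cv2.Rodrigues(np.array([0,0,yaw]))[0]@cv2.Rodrigues(np.array([0,pit,0.]))[0]
    return np.concatenate([proj('side',g+R@(np.array(q)-[-.1+sl,0,.038+dz]))-(np.array(x)/3+off) for q,x in ob])
s=least_squares(f,[3.25,0,0,0]);print(np.degrees(s.x[:2]),s.x[2:],np.round(s.fun,1))
s=least_squares(lambda p:f([3.245,p[0],p[1],0]),[0,0]);print(np.degrees(s.x[0]),s.x[1],np.round(s.fun,1))
```

```text
[175.90788969  -7.80976824] [-0.01134684  0.00997708] [ 0.1  0.8 -2.   3.3 -1.3  4.6  3.  -2.8  0.2 -6.3]
6.980430004517808 -0.018975636122492416 [ 1.2 -2.4  1.8  2.4  1.   4.3 -0.1 -4.9 -1.5 -8.7]
```

Run:
```python
from h import *
from scipy.optimize import least_squares
u,v=np.round(proj('side',[.5,0,.15])).astype(int);off=np.array([u-120,max(0,v-95)])
ob=[([-.188,0,.038],(288,298)),([-.046,0,.043],(460,328)),([.048,0,.042],(578,355)),([.045,-.015,0.0],(562,396)),([-.045,-.015,0],(460,378))]
g=np.array([.4882,-.0176,.1009])
def f(p):
    yaw,pit,sl,dz=p;R=cv2.Rodrigues(np.array([0,0,yaw]))[0]@cv2.Rodrigues(np.array([0,pit,0.]))[0]
    return np.concatenate([proj('side',g+R@(np.array(q)-[-.1+sl,0,.038+dz]))-(np.array(x)/3+off) for q,x in ob])
for fr in (lambda p:p,lambda p:[p[0],p[1],p[2],0]):
    s=least_squares(lambda p:f(fr(p)),[3.25,0,0,0]);print(np.degrees(s.x[:2]),s.x[2:],np.round(s.fun,1))
```

```text
[188.34780858   2.70630299] [-0.01638092  0.00282074] [-0.4  0.4  1.   0.5  1.2 -0.6  0.5  0.7 -2.4 -0.6]
[187.87015373   3.02849445] [-0.01629059  0.        ] [-0.3 -0.7  1.2  0.   1.3 -0.6  0.5  0.6 -2.4 -1. ]
```

Pitch is about 3° head-down, which pressing on the bed will level. The brush slipped 16 mm, so the grip is now 116 mm behind the head centre. I'll re-measure the stubs and the deck edge, then turn the brush across the bed.

```bash
cat > m.py <<'E'
from h import *
from scipy.optimize import least_squares
R,c=frame(.1135,[.6102,.1404,.143])
def pl(n,px,z):
    o,d=ray(n,px);o=R.T@(o-c);d=R.T@d;return (o-d*(o[2]-z)/d[2])[:2]
for n in('side','top'):
    arm.get_image(n)
    for g,r,h in(('stub_orange',.014,.021),('stub_yellow',.0135,.02),('stub_purple',.013,.022)):
        q=arm.cut_out(g,n)
        if q:
            b=q[0]['box'];a=np.linspace(0,6.28,40)
            cyl=np.array([[r*k*np.cos(t),r*k*np.sin(t),z] for t in a for z,k in((0,1),(h*.6,1),(h,.6))])
            def f(v):
                P=np.array([proj(n,R@(p+[v[0],v[1],0])+c) for p in cyl]);lo,hi=P.min(0),P.max(0);return (lo+hi)/2-b[:2]
            s=least_squares(f,[0,0],diff_step=1e-3);print(g,n,round(q[0]['p'],2),np.round(b,1),np.round(s.x,4))
    q=arm.cut_out('carriage',n)
    if q:
        m=np.argwhere(q[0]['pixels'])[:,::-1];ys=np.array([pl(n,p,.038) for p in m]);k=abs(ys[:,0])<.02
        print('carriage',n,round(q[0]['p'],2),'deck y low/high',np.percentile(ys[k,1],[1,99]),'x',np.percentile(ys[:,0],[1,99]))
    q=arm.cut_out('caddy',n)
    if q:
        w=cv2.minAreaRect(np.array([onz(n,p,.02)[:2] for p in np.argwhere(q[0]['pixels'])[:,::-1]],np.float32));print('caddy',n,round(q[0]['p'],2),w)
E
python3 m.py
python3 -m creep '[[[0,0,0.5,0,0],[0,0,1,0,0],[0,0,1,0,0],[0,0,1,0,0],[0,0,1,0,0]]]' 60
python3 -m creep '[[[0,0,1,-1,0],[0,0,0,-1,0],[0,0,0,-1,0],[0,0,0,-1,0],[0,0,0,-1,0]]]'
python3 -m creep '[[[0,0,0,-1,0],[0,0,0,-1,0],[0,0,0,-1,0],[0,0,0,-1,0],[0,0,0,-1,0]]]'
python3 -m creep '[[[0,0,0,-1,0],[0,0,0,-1,0],[0,0,0,-1,0],[0,0,0,-1,0],[0,0,0,-1,0]]]'
python3 -m creep '[[[0,0,0,-1,0],[0,0,0,-1,0],[0,0,0,-1,0],[0,0,0,-1,0],[0,0,0,-1,0]]]'
python3 -m creep '[[[0,0,0,-1,0],[0,0,0,-1,0],[0,0,0,-1,0],[0,0,0,-1,0],[0,0,0,-1,0]]]'
python3 -m creep '[[[0,0,0,-1,0],[0,0,0,-1,0],[0,0,0,-1,0],[0,0,0,-1,0],[0,0,0,-1,0]]]'
python3 m.py; python3 -c "
from plant import arm
s=arm.get_state();print(s['tool_pos'],s['tool_rot'],s['joint_pos'])"
```

```text
stub_orange side 0.7 [304.1 228.    9.9  11. ] [-0.0354 -0.0346]
carriage side 0.58 deck y low/high [0.07158393 0.1924991 ] x [-0.07091277  0.06775506]
stub_orange top 0.6 [277.1 206.1  10.9   8.4] [-0.0362 -0.0474]
stub_yellow top 0.64 [255.4 198.1  10.5  10.9] [-0.0099  0.0124]
stub_purple top 0.59 [263.5 182.3   8.3   7.7] [ 0.0327 -0.0143]
carriage top 0.68 deck y low/high [0.09588177 0.18783326] x [-0.06683781  0.06523096]
caddy top 0.96 ((0.5668354630470276, -0.3758235275745392), (0.06712159514427185, 0.12241648137569427), 83.5655746459961)
time: 17.08
tool_pos: [0.4922, -0.0168, 0.395]
tool_rot: [0.165, -3.137, -0.0]
contact_force: [0.9, 0.1, -1.2]
width: 0.0209
grasp_force: 61.0
time: 17.5
tool_pos: [0.4923, -0.0169, 0.4238]
tool_rot: [0.525, 3.097, 0.0]
contact_force: [0.5, -0.9, -2.5]
width: 0.0208
grasp_force: 61.1
time: 17.92
tool_pos: [0.4923, -0.0168, 0.4235]
tool_rot: [-1.182, -2.911, 0.0]
contact_force: [-0.7, 0.4, -2.0]
width: 0.0213
grasp_force: 61.1
time: 18.33
tool_pos: [0.4923, -0.0168, 0.4235]
tool_rot: [1.784, 2.586, -0.0]
contact_force: [0.5, -0.3, -1.4]
width
[... 611 characters left out ...]
ck y low/high [0.07094767 0.19290117] x [-0.07035537  0.06784054]
caddy side 0.73 ((0.6765698194503784, 0.13932102918624878), (0.1997150331735611, 0.13907679915428162), 5.3739094734191895)
stub_orange top 0.41 [277.2 207.5  10.6  11.6] [-0.0401 -0.0473]
stub_yellow top 0.51 [254.2 197.7  11.6   9.3] [-0.0086  0.0157]
carriage top 0.74 deck y low/high [0.09710449 0.18803377] x [-0.0674621   0.06519352]
caddy top 0.81 ((0.567299485206604, -0.3758043348789215), (0.06693502515554428, 0.12094684690237045), 83.98259735107422)
[ 0.49189524 -0.01680998  0.42362502] [-2.98588491e+00 -9.76641404e-01 -1.68340562e-04] [-0.38365132  0.30823932  0.43261016  1.88878609 -0.15417293  0.97687947
 -0.82095143]
```

```bash
python3 -m creep '[[[0,0.5,0,-1,0],[0,1,0,-1,0],[-0.04,1,0,-1,0],[-0.04,1,0,-1,0],[0,1,0,-1,0]]]'
python3 -m creep '[[[0,1,0,-1,0],[0,0.9,0,-0.1,0],[0,0,0,0,0],[0,0,-0.8,0,0],[0,0,-0.3,0,0]]]' 30
python3 -m creep '[[[0,0,-0.2,0,0],[0,0,-0.2,0,0],[0,0,0,0,0]]]'
python3 -m creep '[[[0,0,-0.15,0,0],[0,0,0,0,0]]]'
python3 - <<'E'
from h import *
s=arm.get_state();print(s['tool_pos'],s['tool_rot'],s['joint_pos'])
im=arm.get_image('side')
u,v=np.round(proj('side',[.6,.12,.17])).astype(int);cv2.imwrite('pics/side8.png',cv2.resize(im[max(0,v-95):v+95,u-120:u+120],None,fx=3,fy=3)[:,:,::-1])
E
```

```text
time: 20.6
tool_pos: [0.4892, 0.1195, 0.4237]
tool_rot: [-3.127, -0.3, -0.0]
contact_force: [1.0, -1.0, -1.7]
width: 0.0209
grasp_force: 61.1
time: 21.02
tool_pos: [0.4889, 0.1758, 0.3889]
tool_rot: [3.137, 0.16, -0.002]
contact_force: [-1.6, -0.4, -1.6]
width: 0.021
grasp_force: 61.0
time: 21.27
tool_pos: [0.4894, 0.1748, 0.3779]
tool_rot: [3.137, 0.156, -0.002]
contact_force: [0.0, -0.2, -1.2]
width: 0.0212
grasp_force: 61.0
time: 21.43
tool_pos: [0.4896, 0.1751, 0.374]
tool_rot: [-3.138, -0.156, -0.0]
contact_force: [-0.5, -0.4, -1.5]
width: 0.0211
grasp_force: 61.1
[0.48958744 0.17507451 0.37397801] [-3.13757168e+00 -1.56102672e-01 -1.22011952e-04] [-0.77289559  0.41747954  0.4870467   1.8982715  -0.24789328  0.88489732
 -1.63447833]
```

View pics/side8.png

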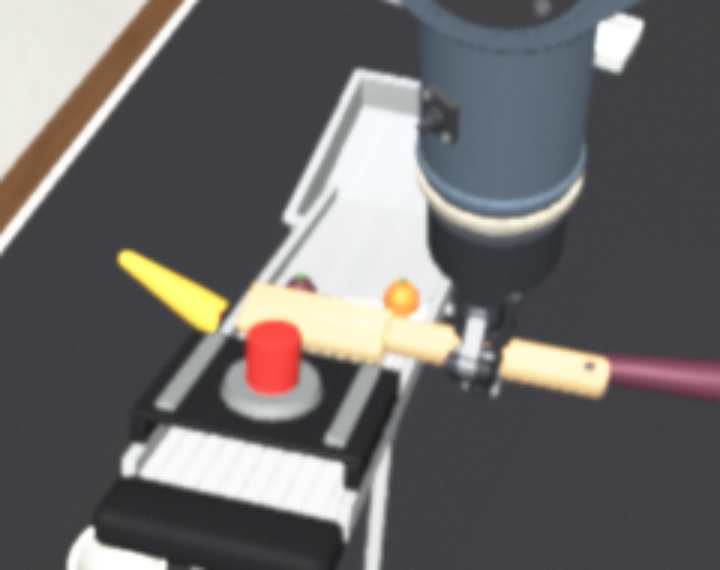

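The head is across the bed just uphill of the stubs and below the deck (250–385, 290–360). The yellow stub is hidden behind the head. No contact yet, so I'll lower slowly.

```bash
python3 -m creep '[[[0,0,-0.12,0,0],[0,0,0,0,0]]]'
python3 -m creep '[[[0,0,-0.1,0,0],[0,0,0,0,0]]]'
python3 -m creep '[[[0,0,-0.1,0,0],[0,0,0,0,0]]]'
python3 - <<'E'
from h import *
u,v=np.round(proj('side',[.6,.12,.17])).astype(int);off=np.array([u-120,max(0,v-95)])
d=np.array([.9936,.113,0]);g=np.array([.4896,.1751,.219])
for a,z in((.164,.004),(.07,.005),(-.072,0)):print(a,(proj('side',g+a*d+[0,0,z])-off)*3)
E
```

```text
time: 21.65
tool_pos: [0.4894, 0.1753, 0.3703]
tool_rot: [-3.138, -0.157, 0.0]
contact_force: [-0.3, 0.5, -1.4]
width: 0.0205
grasp_force: 61.1
time: 21.82
tool_pos: [0.4894, 0.1753, 0.3671]
tool_rot: [3.138, 0.157, -0.001]
contact_force: [-0.5, 0.8, -1.9]
width: 0.0207
grasp_force: 61.1
time: 21.98
tool_pos: [0.4896, 0.1753, 0.3643]
tool_rot: [-3.138, -0.157, -0.001]
contact_force: [-0.8, 0.0, 1.3]
width: 0.0211
grasp_force: 61.6
0.164 [236.96576051 297.76573779]
0.07 [378.92496565 325.72004313]
-0.072 [602.27859814 375.71941592]
```

```bash
python3 -m creep '[[[0,0,-0.12,0,0],[0,0,0,0,0],[0,0,-0.05,0,0],[0,0,0,0,0]]]'
python3 -m creep '[[[0.03,-0.23,-0.1,0,0],[0.05,-0.45,-0.2,0,0],[0.05,-0.45,-0.2,0,0],[0.05,-0.45,-0.2,0,0],[0.05,-0.45,-0.2,0,0]]]'
python3 -c "
from m import *
print(arm.get_state()['contact_force'])"
```

```text
time: 22.32
tool_pos: [0.4895, 0.1746, 0.3599]
tool_rot: [3.138, 0.155, 0.001]
contact_force: [-4.3, -4.0, 10.6]
width: 0.0212
grasp_force: 63.1
time: 22.73
tool_pos: [0.4971, 0.114, 0.3328]
tool_rot: [-3.137, -0.157, -0.004]
contact_force: [1.3, 0.3, 4.5]
width: 0.0211
grasp_force: 62.3
stub_yellow side 0.4 [390.4 254.1  87.3  16.1] [-0.2265 -0.0013]
stub_purple side 0.48 [296.9 187.6  64.7  74.8] [ 0.0328 -0.228 ]
carriage side 0.59 deck y low/high [0.07283211 0.19156157] x [-0.07018087  0.0665882 ]
caddy side 0.72 ((0.5187442302703857, -0.36664462089538574), (0.03739283233880997, 0.08589645475149155), 13.86892032623291)
stub_orange top 0.62 [262.7 222.   15.8  84. ] [-0.077  -0.0018]
stub_yellow top 0.4 [278.3 196.6   7.    7.3] [-0.0097 -0.0536]
stub_purple top 0.62 [282.7 182.9   8.4   9.7] [ 0.0285 -0.0703]
carriage top 0.9 deck y low/high [0.09588621 0.18838439] x [-0.06536305  0.06532767]
caddy top 0.94 ((0.5669578313827515, -0.3770667016506195), (0.06985153257846832, 0.12747028470039368), 83.78766632080078)
[ 0.46324025 -6.38895928  4.3026127 ]
```

```bash
python3 -m creep '[[[0.05,-0.45,-0.2,0,0],[0.05,-0.45,-0.2,0,0],[0.05,-0.45,-0.2,0,0],[0.05,-0.45,-0.2,0,0],[0.05,-0.45,-0.2,0,0]]]'
python3 -m creep '[[[0.05,-0.45,-0.2,0,0],[0.05,-0.45,-0.2,0,0],[0.05,-0.45,-0.2,0,0],[0.05,-0.45,-0.2,0,0],[0.05,-0.45,-0.2,0,0]]]'
python3 -m creep '[[[0.05,-0.45,-0.2,0,0],[0.05,-0.45,-0.2,0,0],[0.05,-0.45,-0.2,0,0],[0,0,0,0,0]]]'
python3 - <<'E'
from m import *
print(arm.get_state()['contact_force'])
im=arm.get_image('top');a=im[120:280,250:460];cv2.imwrite('pics/top9.png',cv2.resize(a,None,fx=3,fy=3)[:,:,::-1])
E
```

```text
time: 23.75
tool_pos: [0.5045, 0.0478, 0.3028]
tool_rot: [-3.136, -0.16, -0.003]
contact_force: [0.4, -0.9, 4.7]
width: 0.0208
grasp_force: 62.4
time: 24.17
tool_pos: [0.5122, -0.0198, 0.2726]
tool_rot: [-3.137, -0.16, -0.003]
contact_force: [-0.1, 0.4, 4.1]
width: 0.0211
grasp_force: 62.3
time: 24.5
tool_pos: [0.5163, -0.0626, 0.254]
tool_rot: [3.137, 0.154, 0.0]
contact_force: [0.6, -1.2, -0.1]
width: 0.0207
grasp_force: 61.7
stub_yellow side 0.47 [226.2 226.4  33.5  25. ] [0.1212 0.0207]
carriage side 0.76 deck y low/high [0.07163929 0.19333183] x [-0.07018174  0.06847988]
stub_orange top 0.26 [242.4 197.9 152.6  55.8] [-0.0072  0.0482]
stub_yellow top 0.46 [337.6 190.3   7.5   6.7] [-0.0017 -0.2431]
stub_purple top 0.41 [339.1 179.8   9.5   3.3] [ 0.03   -0.2517]
carriage top 0.81 deck y low/high [0.09631511 0.18839181] x [-0.06830758  0.06519775]
caddy top 0.91 ((0.5669263601303101, -0.37596505880355835), (0.0685715451836586, 0.12313420325517654), 83.98463439941406)
[ 1.78847766 -1.63211078  2.06673879]
```

```bash
python3 -m creep '[[[0,-0.2,0.6,0,0],[0,0,1,0,0],[0,0,0.6,0,0],[-0.19,-0.6,0.3,-0.23,0],[-0.19,-0.92,0,-0.23,0]]]'
python3 -m creep '[[[-0.19,-0.92,0,-0.23,0],[-0.19,-0.92,0,-0.23,0],[-0.19,-0.92,0,-0.23,0],[-0.19,-0.92,0,-0.23,0],[-0.19,-0.92,0,-0.23,0]]]'
python3 -m creep '[[[-0.19,-0.92,0,-0.23,0],[-0.19,-0.92,0,-0.23,0],[-0.19,-0.92,0,-0.23,0],[-0.19,-0.9,0,-0.23,0],[0,0,0,0,0]]]'
python3 - <<'E'
from h import *
np.set_printoptions(precision=4,suppress=True)
s=arm.get_state();print(s['tool_pos'],s['tool_rot'])
for n in('side','top'):
    im=arm.get_image(n);cv2.imwrite(f'pics/{n}9.png',im[:,:,::-1])
    for g,z in(('stub_orange',.012),('stub_yellow',.012),('stub_purple',.012),('scrap_tray',0),('caddy',0)):
        for r in arm.cut_out(g,n)[:2] if g!='scrap_tray' and g!='caddy' else arm.pinpoint(g,n)[:1]:
            p=r['box'][:2] if 'box' in r else r['location'];print(g,n,round(r['p'],2),np.round(r.get('box',p),1),onz(n,p,z))
zb=s['tool_pos'][2]-.155-.038
for g in('brush','brush_grip'):
    for n in('side','top'):
        for r in arm.pinpoint(g,n)[:1]:print(g,n,round(r['p'],2),onz(n,r['location'],zb+(.038 if 'grip' in g else 0)))
    
for n in('top','side'):
    for r in arm.cut_out('brush',n)[:1]:
        m=np.argwhere(r['pixels'])[:,::-1];w=np.array([onz(n,q,zb+.042)[:2] for q in m])-s['tool_pos'][:2]
        d=np.array([np.cos(np.radians(-6.2)),np.sin(np.radians(-6.2))]);t=w@d;q=w@[-d[1],d[0]];k=abs(q)<.03
        print(n,'along from grip',np.percentile(t[k],[.5,99.5]));h=k&(t>.1);print('lateral head',np.percentile(q[h],[2,98]))
a=np.hstack([cv2.imread('pics/top9.png')[110:270,290:460],cv2.imread('pics/side9.png')[90:250,250:420]])
cv2.imwrite('pics/c9.png',cv2.resize(a,None,fx=2.3,fy=2.3))
E
```

```text
time: 25.57
tool_pos: [0.505, -0.1105, 0.3308]
tool_rot: [-3.138, -0.101, -0.003]
contact_force: [0.7, -0.5, -1.1]
width: 0.021
grasp_force: 61.5
time: 25.98
tool_pos: [0.4751, -0.2516, 0.3288]
tool_rot: [-3.14, 0.065, 0.002]
contact_force: [0.8, 0.2, -1.5]
width: 0.0211
grasp_force: 61.5
time: 26.4
tool_pos: [0.4503, -0.3657, 0.3292]
tool_rot: [3.132, -0.201, -0.002]
contact_force: [-0.8, 0.1, -1.6]
width: 0.0213
grasp_force: 61.5
[ 0.4503 -0.3657  0.3292] [ 3.1321 -0.2013 -0.0023]
stub_orange side 0.39 [313.5 193.9   6.8   8.3] [ 0.6326 -0.0996  0.012 ]
stub_yellow side 0.53 [312.1 195.3   7.1   7.4] [ 0.6344 -0.0935  0.012 ]
stub_yellow side 0.19 [258.9 262.9  87.9  54.9] [0.6787 0.1514 0.012 ]
stub_purple side 0.6 [298.2 192.5   7.9   6.8] [ 0.6741 -0.0897  0.012 ]
stub_purple side 0.32 [393.9 101.9  79.8  35.3] [ 0.519  -0.5931  0.012 ]
scrap_tray side 0.79 [310.5 191.2] [ 0.6477 -0.1159  0.    ]
caddy side 0.75 [361.1 141.2] [ 0.5722 -0.3697  0.    ]
stub_yellow top 0.61 [209.6 198.5  43.1  59.8] [0.6067 0.313  0.012 ]
stub_purple top 0.47 [338.6 180.6  13.1   3.7] [ 0.6682 -0.0877  0.012 ]
stub_purple top 0.42 [338.4 192.8   8.6   8.2] [ 0.6298 -0.0874  0.012 ]
scrap_tray top 0.95 [346.4 188.2] [ 0.6459 -0.1133  0.    ]
caddy top 0.67 [431.6 214.7] [ 0.5654 -0.3833  0.    ]
brush side 0.83 [ 0.5634 -0.3969  0.1362]
brush top 0.75 [ 0.5694 -0.3817  0.1362]
brush_grip side 0.65 [ 0.4682 -0.3662  0.1742]
top along from grip [-0.0713  0.1595]
lateral head [-0.0094  0.0289]
side along from grip [-0.0736  0.1621]
lateral head [-0.0249  0.0287]
```

View pics/c9.png

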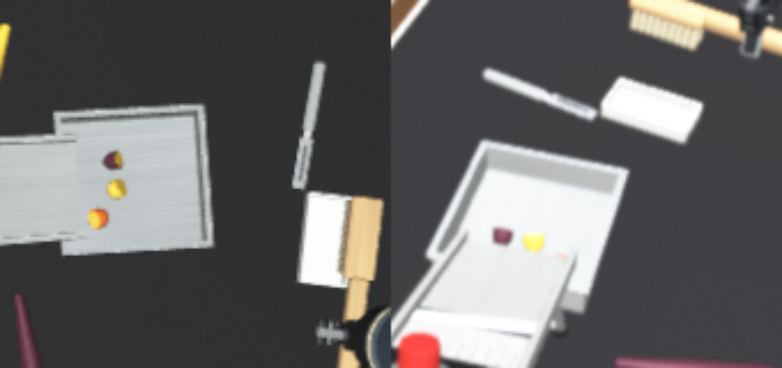

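All three stubs lie in the tray: in the top half, purple (113,160), yellow (117,189) and orange (98,217). The brush is held level above the caddy. I'll correct by (+6, +3) mm and lower it.

```bash
python3 -m creep '[[[0.22,0.1,-0.5,0.2,0],[0,0,-0.9,0,0],[0,0,-0.9,0,0],[0,0,-0.7,0,0],[0,0,-0.5,0,0]]]'
python3 -m creep '[[[0,0,-0.2,0,0],[0,0,-0.2,0,0],[0,0,0,0,0]]]'
python3 - <<'E'
from h import *
np.set_printoptions(precision=4,suppress=True)
s=arm.get_state();print(s['tool_pos'],s['tool_rot'],s['contact_force'])
zb=s['tool_pos'][2]-.193
for n in('side','top'):
    arm.get_image(n)
    for g,z in(('brush',zb),('caddy',0)):
        for r in arm.pinpoint(g,n)[:1]:print(g,n,round(r['p'],2),onz(n,r['location'],z))
E
```

```text
time: 27.72
tool_pos: [0.4595, -0.3571, 0.2224]
tool_rot: [-3.136, 0.162, 0.002]
contact_force: [-0.2, 0.5, -1.8]
width: 0.0213
grasp_force: 61.5
time: 27.97
tool_pos: [0.4598, -0.3575, 0.2119]
tool_rot: [-3.137, 0.163, 0.001]
contact_force: [-0.7, 0.2, -2.5]
width: 0.0209
grasp_force: 61.5
[ 0.4598 -0.3575  0.2119] [-3.1371  0.1626  0.0008] [-0.6971  0.1788 -2.5191]
brush side 0.71 [ 0.5704 -0.3746  0.0189]
caddy side 0.82 [ 0.5668 -0.3788  0.    ]
brush top 0.94 [ 0.5853 -0.379   0.0189]
caddy top 0.72 [ 0.5669 -0.3735  0.    ]
```

```bash
python3 -m creep '[[[-0.15,-0.14,0.1,0,0],[0,0,0,0,0],[0,0,-0.2,0,0],[0,0,-0.15,0,0],[0,0,0,0,0]]]'
python3 -m creep '[[[0,0,-0.15,0,0],[0,0,0,0,0]]]'
python3 -m creep '[[[0,0,-0.1,0,0],[0,0,0,0,0]]]'
```

```text
time: 28.68
tool_pos: [0.4551, -0.3613, 0.2038]
tool_rot: [-3.136, 0.162, 0.002]
contact_force: [-0.4, -0.0, -1.6]
width: 0.0215
grasp_force: 61.5
time: 28.85
tool_pos: [0.4552, -0.3614, 0.1995]
tool_rot: [-3.137, 0.162, 0.001]
contact_force: [0.1, -0.1, -1.2]
width: 0.0207
grasp_force: 61.5
time: 29.02
tool_pos: [0.4552, -0.3616, 0.1968]
tool_rot: [-3.137, 0.162, 0.001]
contact_force: [0.3, 0.1, -1.2]
width: 0.021
grasp_force: 61.5
```

```bash
python3 -m creep '[[[0,0,-0.1,0,0],[0,0,0,0,0]]]'
python3 -m creep '[[[0,0,-0.1,0,0],[0,0,0,0,0]]]'
```

```text
time: 29.18
tool_pos: [0.4552, -0.3616, 0.194]
tool_rot: [-3.137, 0.162, 0.001]
contact_force: [-0.5, -0.5, -2.1]
width: 0.0211
grasp_force: 61.5
time: 29.35
tool_pos: [0.455, -0.3619, 0.1916]
tool_rot: [3.137, -0.163, 0.0]
contact_force: [-2.2, 2.0, 7.4]
width: 0.0211
grasp_force: 63.1
```

```bash
python3 -m creep '[[[0,0,0,0,0.5],[0,0,0,0,1],[0,0,0,0,1],[0,0,0,0,1],[0,0,0.5,0,1]]]'
python3 -m creep '[[[0,0,1,0,1],[0,0,1,0,1],[0,0,1,0,1],[0,0,1,0,1],[0,0,1,0,1]]]'
python3 - <<'E'
from h import *
np.set_printoptions(precision=4,suppress=True)
d=np.array([.9942,-.108])
for n in('side','top'):
    im=arm.get_image(n);cv2.imwrite(f'pics/{n}10.png',im[:,:,::-1])
    for g,z in(('brush',.003),('brush_grip',.041),('caddy',0)):
        for r in arm.pinpoint(g,n)[:1]:print(g,n,round(r['p'],2),onz(n,r['location'],z))
    m={}
    for g,z in(('brush',.047),('caddy',.02)):
        for r in arm.cut_out(g,n)[:1]:
            w=np.array([onz(n,q,z)[:2] for q in np.argwhere(r['pixels'])[:,::-1]])-[.567,-.377];print(g,n,'along',np.percentile(w@d,[1,99]),'lat',np.percentile((w@[-d[1],d[0]])[w@d>-.04],[1,99]))
s=arm.get_state();print(s['tool_pos'],s['tool_rot'])
E
```

```text
time: 29.77
tool_pos: [0.4548, -0.361, 0.2045]
tool_rot: [-3.135, 0.162, 0.005]
contact_force: [-0.3, 0.5, 0.6]
width: 0.08
grasp_force: 0.0
time: 30.18
tool_pos: [0.4551, -0.3616, 0.3579]
tool_rot: [3.137, -0.163, -0.0]
contact_force: [-0.3, -0.8, 0.1]
width: 0.0855
grasp_force: 0.0
brush side 0.87 [ 0.5725 -0.371   0.003 ]
brush_grip side 0.62 [ 0.4622 -0.3683  0.041 ]
caddy side 0.66 [ 0.5709 -0.3768  0.    ]
brush side along [-0.182   0.0423] lat [-0.0091  0.0528]
caddy side along [-0.0617  0.0646] lat [-0.0068  0.0503]
brush top 0.96 [ 0.5636 -0.3672  0.003 ]
brush_grip top 0.95 [ 0.4643 -0.3572  0.041 ]
caddy top 0.84 [ 0.559  -0.3712  0.    ]
brush top along [-0.1825  0.0431] lat [-0.0122  0.0276]Traceback (most recent call last):
  File "<stdin>", line 11, in <module>
    return _quantile_unchecked(
        a, q, axis, out, overwrite_input, method, keepdims, weights)
    return _ureduce(a,
                    func=_quantile_ureduce_func,
    ...<5 lines>...
                    overwrite_input=overwrite_input,
                    method=method)
    r = func(a, **kwargs)
    result = _quantile(arr,
                       quantiles=q,
    ...<2 lines>...
                       out=out,
                       weights=wgt)
    slices_having_nans = np.isnan(arr[-1, ...])
                                  ~~~^^^^^^^^^
IndexError: index -1 is out of bounds for axis 0 with size 0
```

```bash
python3 -m creep '[[[0.23,0.6,1,1,1],[0.23,0.98,1,1,1],[0.23,0.98,1,1,1],[0.23,0.98,0.9,1,1],[0.23,0.98,0,1,1]]]' 40
python3 -m creep '[[[0.23,0.98,0,1,1],[0.23,0.98,0,1,1],[0.23,0.98,0,1,1],[0.23,0.98,0,1,1],[0.23,0.98,0,1,1]]]'
python3 -m creep '[[[0.23,0.98,0,1,1],[0.23,0.98,0,1,1],[0.23,0.98,0,1,1],[0.23,0.98,0,1,1],[0.23,0.98,0,1,1]]]'
python3 -m creep '[[[0.23,0.98,0,1,1],[0.23,0.98,0,1,1],[0.23,0.98,0,1,1],[0.23,0.98,0,1,1],[0.23,0.98,0,1,1]]]'
python3 -m creep '[[[0,0,0,0.5,1],[0,0,0,0,1]]]'
python3 - <<'E'
from h import *
np.set_printoptions(precision=4,suppress=True)
for n in('top','side'):
    arm.get_image(n)
    for r in arm.cut_out('brush',n)[:1]:
        w=np.array([onz(n,q,.045)[:2] for q in np.argwhere(r['pixels'])[:,::-1]]);e=np.linalg.eigh(np.cov(w.T))[1][:,1];t=(w-w.mean(0))@e;print(n,r['p'],w.mean(0),np.degrees(np.arctan2(e[1],e[0])),t.min(),t.max())
    for g in('carriage_knob',):
        for r in arm.pinpoint(g,n)[:1]:print(g,n,round(r['p'],2),onz(n,r['location'],.26))
E
```

```text
time: 31.2
tool_pos: [0.4901, -0.2271, 0.477]
tool_rot: [3.093, 0.525, 0.01]
contact_force: [1.9, 0.5, -0.3]
width: 0.0855
grasp_force: 0.0
time: 31.62
tool_pos: [0.524, -0.0789, 0.4721]
tool_rot: [-2.91, -1.185, 0.0]
contact_force: [1.1, 0.1, 0.5]
width: 0.0855
grasp_force: 0.0
time: 32.03
tool_pos: [0.5586, 0.068, 0.472]
tool_rot: [-2.584, -1.786, 0.0]
contact_force: [0.3, -1.2, 0.1]
width: 0.0852
grasp_force: 0.0
time: 32.45
tool_pos: [0.5932, 0.215, 0.4718]
tool_rot: [-2.136, -2.303, 0.001]
contact_force: [0.8, -0.4, -0.0]
width: 0.0855
grasp_force: 0.0
time: 32.62
tool_pos: [0.5929, 0.2157, 0.4711]
tool_rot: [-2.084, -2.35, 0.001]
contact_force: [0.4, -0.3, 0.5]
width: 0.0851
grasp_force: 0.0
top 0.91 [ 0.512  -0.3647] 175.0534714382816 -0.10293689343473682 0.1310160811701906
carriage_knob top 0.88 [0.5999 0.2351 0.26  ]
side 0.85 [ 0.5132 -0.357 ] 178.39719411191572 -0.10413971866458584 0.13010398576480237
carriage_knob side 0.89 [0.6026 0.2469 0.26  ]
```

```bash
python3 -m creep '[[[0.2,0.93,0,0,1],[0,0.04,0,0,1],[0,0,-0.85,0,1],[0,0,-0.85,0,1],[0,0,0,0,0]]]' 40
python3 -m creep '[[[0,0,0,0,0],[0,0,0,0,0],[0,0,0,0,0],[0,0,0,0,0],[0,0,0,0,0]]]'
python3 -m creep '[[[0.05,-0.43,-0.19,0,0],[0.1,-0.86,-0.385,0,0],[0.1,-0.86,-0.385,0,0],[0.1,-0.86,-0.385,0,0],[0.1,-0.86,-0.385,0,0]]]'
python3 -m creep '[[[0.1,-0.86,-0.385,0,0],[0.05,-0.43,-0.19,0,0],[0,0,0,0,0],[0,0,0,0,0]]]'
python3 - <<'E'
from h import *
print(arm.get_state()['tool_pos'],arm.get_state()['contact_force'])
R,c=frame(.1135,[.6102,.1404,.143])
for n in('top','side'):
    arm.get_image(n)
    for r in arm.pinpoint('carriage_knob',n)[:1]:
        o,d=ray(n,r['location']);o=R.T@(o-c);d=R.T@d;print(n,r['p'],o-d*(o[2]-.066)/d[2])
E
```

```text
time: 33.33
tool_pos: [0.5979, 0.2421, 0.4167]
tool_rot: [-2.089, -2.342, 0.01]
contact_force: [-0.6, -0.4, -0.8]
width: 0.0755
grasp_force: 0.0
time: 33.75
tool_pos: [0.5992, 0.2426, 0.423]
tool_rot: [2.09, 2.344, 0.003]
contact_force: [-1.4, -1.2, 6.6]
width: 0.0306
grasp_force: 39.4
time: 34.17
tool_pos: [0.6126, 0.126, 0.3708]
tool_rot: [2.089, 2.345, 0.004]
contact_force: [-1.0, 1.0, 7.0]
width: 0.0309
grasp_force: 39.6
time: 34.5
tool_pos: [0.6176, 0.0861, 0.3527]
tool_rot: [2.092, 2.341, -0.001]
contact_force: [-0.1, -5.6, 4.7]
width: 0.0304
grasp_force: 41.6
[0.61756194 0.08613683 0.35269873] [-0.06829819 -5.62617643  4.70537443]
top 0.6 [ 0.00514508 -0.03781472  0.066     ]
side 0.72 [-0.02760048 -0.09408853  0.066     ]
```

```bash
python3 -m creep '[[[0,0,0,0,0.6],[0,0,0,0,1],[0,0,0,0,1],[0,0,0,0,1],[0,0,0.8,0,1]]]'
python3 -m creep '[[[0,0,1,0,1],[0,0,1,0,1],[0,0,1,0,1],[0,0,1,0,1],[0,0,1,0,1]]]'
python3 -m creep '[[[-1,0,0,0,1],[-1,0,0,0,1],[-1,0,0,0,1],[0,0,0,0,1],[0,0,0,0,1]]]'
python3 - <<'E'
from h import *
np.set_printoptions(precision=4,suppress=True)
R,c=frame(.1135,[.6102,.1404,.143])
for n in('top','side'):
    arm.get_image(n)
    for r in arm.pinpoint('carriage_knob',n)[:1]:
        o,d=ray(n,r['location']);o=R.T@(o-c);d=R.T@d;print(n,round(r['p'],2),o-d*(o[2]-.066)/d[2])
    for g in('stub_orange','stub_yellow','stub_purple'):
        for r in arm.cut_out(g,n)[:1]:print(g,n,round(r['p'],2),np.round(r['box'],0),onz(n,r['box'][:2],.015))
E
```

```text
time: 35.12
tool_pos: [0.6159, 0.0885, 0.3723]
tool_rot: [-2.086, -2.343, 0.009]
contact_force: [0.2, -0.2, -1.1]
width: 0.085
grasp_force: 0.0
time: 35.53
tool_pos: [0.6166, 0.0883, 0.5277]
tool_rot: [-2.09, -2.345, -0.0]
contact_force: [1.3, -0.2, -0.2]
width: 0.0854
grasp_force: 0.0
time: 35.95
tool_pos: [0.5258, 0.0883, 0.5268]
tool_rot: [2.089, 2.346, 0.002]
contact_force: [0.8, -1.2, 0.3]
width: 0.0854
grasp_force: 0.0
top 0.61 [ 0.0107 -0.0333  0.066 ]
stub_orange top 0.51 [334. 205.   7.  11.] [ 0.5916 -0.0736  0.015 ]
stub_yellow top 0.43 [338. 193.   9.   6.] [ 0.6292 -0.0851  0.015 ]
stub_purple top 0.65 [273. 191.  38.  50.] [0.6312 0.1161 0.015 ]
side 0.95 [ 0.0034 -0.0267  0.066 ]
stub_orange side 0.51 [268. 257. 132. 140.] [0.663  0.1306 0.015 ]
stub_yellow side 0.52 [297. 194.   6.   5.] [ 0.6741 -0.0818  0.015 ]
stub_purple side 0.65 [268. 257. 133. 137.] [0.6645 0.1318 0.015 ]
```

```bash
python3 -c "
from plant import arm
print(arm.job_done())"
```

```text
the job is handed in; nothing more can be done
None
```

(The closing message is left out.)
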